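Set the photometer's filter changer to its third click and take a reading

ROBOT

A 6-joint arm with a two-finger parallel gripper is mounted at the origin on a cart in front of the work surface, level with it; the furniture and walls round the work are solid. World frame = base frame: x ahead of the robot, y to its left, z up, the work surface at z = 0. Lengths are in m, angles in rad, forces in N, time in s.
With the tool pointing down it reaches from about 0.25 to 0.725 m from the base axis. Payload 4 kg.
Tool frame: the origin (TCP) lies between the finger pads; the fingertips stand 11 mm ahead of it and the grasp point (between the pads) lies 8 mm behind it (tcp_to_tips is the z of the fingertips in the tool frame, in m); z points along the fingers, y is the direction in which the jaws open and shut (so a half turn about z gives the same grasp; the last joint's range is limited). The gripper opens to 85 mm and grips with 20 to 120 N. Pads are 22 mm wide; open, the fingers measure 114 mm over their backs; the gripper's body (76 mm by 85 mm) begins 54 mm behind the grasp point. The pads swing forward as they close: fully open they stand 13 mm farther back than shut.
Start: joints at [-1.11, 0.241, 0.005, 1.335, 0, 1.571], TCP at [0.222, -0.448, 0.242] pointing down, gripper open.
Joint ranges: [-2.72, 2.72], [-1.05, 1.87], [-1.09, 1.28], [-1.99, 2.15], [-1.42, 1.44], [-3.14, 3.14]. Speed limits (rad/s): [2.79, 2.79, 3.14, 3.14, 3.14, 3.14].

INTERFACE

Orientations are given as a unit quaternion [x, y, z, w].
In Python, from workcell import * gives the robot as it stands.
- The arm moves only by the tool move_arm, never from a script. Its argument "moves" is a list that holds one entry, the list of rows, each a list of 7 numbers: the shift along the world's x, y, z in units of 500 mm (1.0 is 500 mm), then the turn, a rotation vector about the world's x, y, z in units of 30 degrees (1.0 is 30 degrees), then the closure, from -1 (fully open) to 1 (shut), so that 0 is half open. A call has 1 to 8 rows; each row shifts and turns the pose as measured when the row begins; what a row does not reach is not made up. A row lasts 1/12 s, in which the tool goes at most 41.7 mm and 7.16 degrees, less where a joint would pass 70% of its speed; a pose out of reach is approached as far as the arm can. A call with a number of a shift or a turn outside -1 to 1 is refused whole. A call with a gripper value outside its range is refused whole. The fingers move at their own pace and stop on an object; the grip force is fixed at half the most. Time passes only in rows, so rows that do not move let the fingers close. It gives the time, the measured TCP pose, the force and the opening at its end, in the units of the state.
- get_obs(): the state, without advancing time (a new reading comes with each control period).
- camera(name): name is "scene" or "top" or "wrist"; returns a dict with "pixels" (400x640x3 uint8, red, green, blue), "range_z" (400x640 float32, m along the optical axis (not along the pixel's ray), 0 where there is no reading), "fx", "fy", "cx", "cy" (pixels), "extrinsics" (4x4, takes a point from camera to world coordinates). Camera axes: x right, y down, z forward; pixel columns grow to the right and rows downward; lengths in m; the calibration is good to about 2 mm. A picture is of the moment at which its call begins.
- job_done(): hands the job in, once; it reports no verdict.
The state is a dict: "clock": time; "joint_pos": joint angles; "joint_vel": joint speeds; "tau": joint torques, N m; "eef_pos": TCP position; "tool_rot": TCP orientation; "ft_force": force on the tool from outside, world axes, zero at the start; "ft_torque": the same for the moment, N m; "grip_width": finger opening in m.
Only numpy, scipy, OpenCV 4.12 (cv2) and the standard library are available. Lean on these libraries where they do the work, as an engineer would, in place of code of your own. Each camera call takes 0.05 s, during which the arm holds its last target.

TASK

Set the filter on the photometer: with a fingertip, push the upright black tab on its top along its slot to the right, away from the smooth left end, until it has clicked three times and rests in the third notch (at the third of the five white marks); do not run on over the fourth click. Then press the round key at the photometer's front right corner all the way down and let it come up, without pressing the square key. Nothing is to be pinched or lifted: only push and press, and leave the glassware, stopper and bottle where they stand.

Things in the scene. Friction and masses are not known exactly. Their poses are not given: they have to be found in the camera images.
- photometer: low bench photometer, fixed: white casing, grey top, 200 mm deep (its x) by 220 wide (its y), top at 85 mm. Origin: centre of its underside; x points from its front to its back, y to its left, z up. The slot in its top runs along its y at x = +30 mm, y = +63 to -63 mm. In front of the slot five white marks, 18 mm apart, show the notches, the first at y = +19 mm
- third_notch (a point): point on the slot, at the photometer's top, beside the third white mark; the tab stands over it when in the third notch. Round the slot the top is clear for 30 mm, but for a dark stopper left in front and a small beaker right behind
- filter_lever (a joint): travel of the tab along the slot to the right (photometer's -y), in m: 0 at the left stop, 0.113 at the right. It starts on the smooth run, 0 to 0.020 (about 0.5 N moves it). Then click ridges at 0.028, 0.046, 0.064, 0.082, 0.100 and a notch 0.009 after each, the third at 0.073. Climbing a ridge takes about 4 N; 1 to 2 mm past its top the tab snaps ahead into the notch, which holds it to about 1 mm
- tab_center (a point): centre of the black filter tab that stands up from the slot: 24 mm deep (photometer's x), 14 mm wide (along the slot), its side faces reaching from 13 mm below to 13 mm above this point; the tab's top is 20 mm above this point and the photometer's top 21 mm below it. It moves with the tab
- read_key (a joint): travel of the round key downwards, in m: 0 up, 0.006 fully down; springs back. About 5 N presses it fully; it counts as pressed from 0.004
- read_key_top (a point): centre of the top of the round grey key, 28 mm in diameter in a black housing, at the photometer's front right corner
- zero_key (a joint): travel of the square key downwards, in m: 0 up, 0.006 fully down; springs back; not to be pressed
- square_top (a point): centre of the top of the square grey key, 26 mm wide, 62 mm to the left of the round key
- small_beaker: small open glass beaker, 50 mm wide, 59 tall, standing on the photometer's top behind and right of the slot's right end. Origin: centre of its underside. A bystander, loose
- dark_stopper: dark rubber stopper, 28 mm wide, 22 tall, standing on the photometer's top near its left edge. Origin: centre of its underside. A bystander, loose
- flask: conical glass flask, 68 mm wide, 127 tall, on the worktop left of the photometer. Origin: centre of its underside. A bystander, loose
- beaker: glass beaker, 60 mm wide, 71 tall, on the worktop right of the photometer. Origin: centre of its underside. A bystander, loose
- white_bottle: white plastic bottle, 52 mm wide, 113 tall, on the worktop right of the photometer, towards the back. Origin: centre of its underside. A bystander, loose
- dish: shallow glass dish, 67 mm wide, 14 tall, on the worktop left of the photometer, towards the back. Origin: centre of its underside. A bystander, loose

How it is judged:
By the outcome, as a careful person would: the job done as asked, in the order asked, and still so for the second after the job is handed in, with the robot touching nothing.
It also fails if it takes over 48 s, if anything falls off the work surface, if the arm or the gripper's body presses on something with over 40 N, if the wrist force passes 120 N, or if a joint passes its speed limit or range.

## Working session

There is one attempt and no reset: what is moved stays moved. The work goes in short steps, Python scripts to look and compute and a tool call to move; the robot and the scene stay as the last step left them, time stands still between calls to the robot, and variables do not carry over. Pictures are saved under pics/ and viewed, and the job is handed in when it is done.

Besides the shell and the picture viewer there is one more tool, called by a JSON object that holds its "method" and its "body". move_arm: Moves the arm, as the interface text tells. Shifts and turns lie within -1 to 1; 1 stands for 500 mm of shift or 30 degrees of turn. Its arguments: {"type":"object","properties":{"moves":{"type":"array","items":{"type":"array","items":{"type":"array","items":{"type":"number"}}}}},"required":["moves"]}

```bash
mkdir -p pics; python3 - <<'E'
from workcell import *
import cv2
o=get_obs(); print({k:(o[k]) for k in("clock","eef_pos","tool_rot","ft_force","grip_width")})
for n in("scene","top"):
    c=camera(n); cv2.imwrite(f"pics/{n}0.png",c["pixels"][:,:,::-1]); print(n,c["fx"],c["fy"],c["cx"],c["cy"],c["extrinsics"].round(4).tolist())
    import pickle; pickle.dump(c,open(f"{n}0.pkl","wb"))
E
```

```text
{'clock': 0.0, 'eef_pos': array([ 0.22205203, -0.44731461,  0.24141283]), 'tool_rot': array([ 9.73570019e-01,  2.28386319e-01, -2.63405470e-04, -1.01877289e-03]), 'ft_force': array([ 1.07773688, -0.49375225,  0.0962164 ]), 'grip_width': 0.08529006933218569}
scene 451.76288357346533 451.76288357346533 312.1351486532058 200.4199241121062 [[0.8786, -0.3425, 0.3329, 0.2916], [-0.4774, -0.6106, 0.6319, -0.5263], [-0.0132, -0.7141, -0.7, 0.7647], [0.0, 0.0, 0.0, 1.0]]
top 439.7910710423336 439.7910710423336 319.91968160278924 198.25629156981168 [[-0.0068, -0.9774, 0.2114, 0.3792], [-1.0, 0.0079, 0.0042, 0.0365], [-0.0058, -0.2114, -0.9774, 1.0001], [0.0, 0.0, 0.0, 1.0]]
```

View pics/scene0.png

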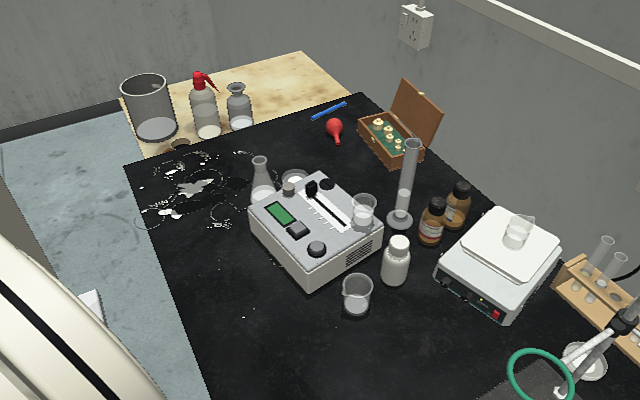

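View pics/top0.png

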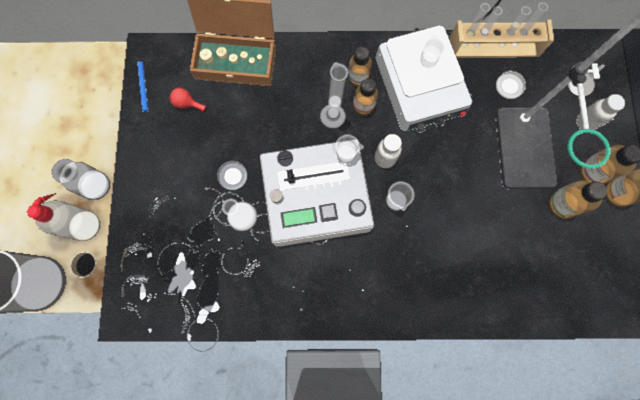

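```bash
python3 - <<'E'
import cv2,pickle
for n,(a,b,c,d) in dict(top=(130,255,250,410),scene=(160,300,235,395)).items():
    im=pickle.load(open(n+"0.pkl","rb"))["pixels"][a:b,c:d,::-1]
    cv2.imwrite(f"pics/{n}0z.png",cv2.resize(im,None,fx=4.5 if n=="top" else 4,fy=4.5 if n=="top" else 4,interpolation=cv2.INTER_CUBIC))
E
```

```text
(no output)
```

View pics/top0z.png

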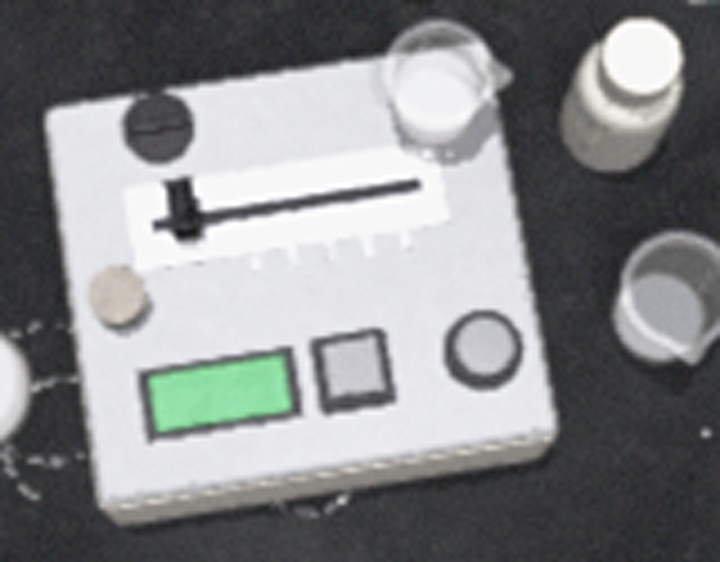

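View pics/scene0z.png

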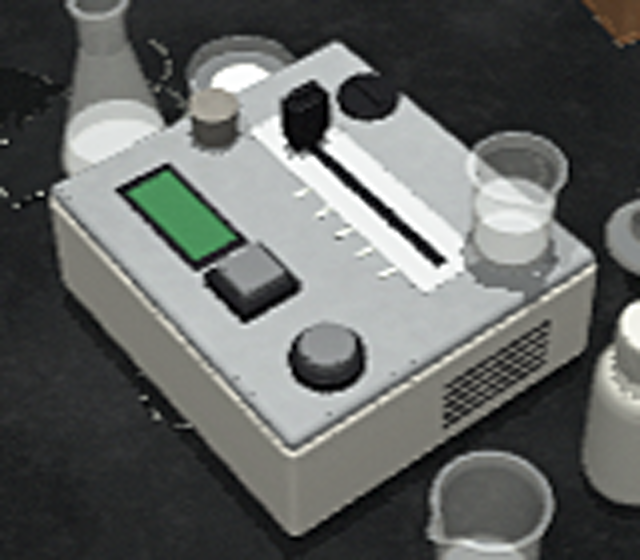

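```bash
cat > h.py <<'E'
import numpy as np,pickle,cv2
def ray(c,u,v,z):
    E=c["extrinsics"];d=E[:3,:3]@np.array([(u-c["cx"])/c["fx"],(v-c["cy"])/c["fy"],1]);o=E[:3,3]
    return o+d*(z-o[2])/d[2]
def proj(c,p):
    E=c["extrinsics"];q=E[:3,:3].T@(np.asarray(p)-E[:3,3]);return np.array([c["fx"]*q[0]/q[2]+c["cx"],c["fy"]*q[1]/q[2]+c["cy"]])
def fit(L,W):
    L=np.array(L);W=np.array(W);l=L.mean(0);w=W.mean(0);U,S,V=np.linalg.svd((L-l).T@(W-w));R=V.T@U.T
    if np.linalg.det(R)<0: V[1]*=-1;R=V.T@U.T
    t=w-R@l; return R,t,((R@L.T).T+t-W)
E
python3 - <<'E'
from h import *
def go(n,F,a,c,s):
    C=pickle.load(open(n+"0.pkl","rb"));L=[];W=[]
    for (u,v),l in F: L.append(l);W.append(ray(C,(u+.5)/s-.5+c,(v+.5)/s-.5+a,.085)[:2])
    R,t,r=fit(L,W);print(n,"yaw",np.degrees(np.arctan2(R[1,0],R[0,0])),"t",t,"\n res mm",(r*1000).round(1).tolist());return C,R,t
m=lambda k:(.0,.019-.018*k)
top=[((46,108),(.1,.11)),((553,435),(-.1,-.11)),((98,503),(-.1,.11)),((155,226),(.03,.063)),((420,184),(.03,-.063))]
sc=[((335,40),(.1,.11)),((597,262),(.1,-.11)),((292,447),(-.1,-.11)),((52,190),(-.1,.11)),((445,261),(.03,-.063))]
Ct,R,t=go("top",top,130,250,4.5)
Cs,R2,t2=go("scene",sc,160,235,4)
for n,c,s,a,b,M in(("top",Ct,4.5,130,250,[(257,263),(295,254),(332,249),(368,244),(405,239)]),("scene",Cs,4,160,235,[(303,193),(322,214),(344,235),(366,253),(388,272)])):
  for u,v in M: 
    p=ray(c,(u+.5)/s-.5+b,(v+.5)/s-.5+a,.085)[:2]; print(n,"mark local",(R.T@(p-t)*1000).round(1),(R2.T@(p-t2)*1000).round(1))
# keys
for n,c,s,a,b,uv,z in(("top",Ct,4.5,130,250,(485,344),.1),("scene",Cs,4,160,235,(328,343),.1),("top",Ct,4.5,130,250,(353,367),.1),("scene",Cs,4,160,235,(256,268),.1),("top",Ct,4.5,130,250,(179,185),.126),("scene",Cs,4,160,235,(305,93),.126)):
    p=ray(c,(uv[0]+.5)/s-.5+b,(uv[1]+.5)/s-.5+a,z); d=c["range_z"][int(uv[1]/s+a),int(uv[0]/s+b)]
    E=c["extrinsics"];u=(uv[0]+.5)/s-.5+b;v=(uv[1]+.5)/s-.5+a;P=E[:3,:3]@(d*np.array([(u-c["cx"])/c["fx"],(v-c["cy"])/c["fy"],1]))+E[:3,3]
    print(n,p,"depthpt",P,"local",R.T@(P[:2]-t))
E
```

```text
top yaw 8.344835867907374 t [0.59829262 0.04959586] 
 res mm [[3.6, 2.3], [-0.8, -4.3], [-2.5, 1.6], [0.6, -1.0], [-0.9, 1.3]]
scene yaw 8.907293858918845 t [0.59768438 0.04679964] 
 res mm [[3.5, 1.5], [5.8, 0.6], [-1.9, -3.7], [-3.8, 3.6], [-3.7, -2.0]]
top mark local [ 4.1 18.5] [ 5.3 21.1]
top mark local [5.7 0. ] [6.7 2.6]
top mark local [  5.4 -17.8] [  6.3 -15.2]
top mark local [  5.2 -35.1] [  5.9 -32.5]
top mark local [  5.  -52.9] [  5.5 -50.3]
scene mark local [ 5.4 19.1] [ 6.6 21.7]
scene mark local [4.  0.7] [5.1 3.3]
scene mark local [  3.9 -18.2] [  4.8 -15.6]
scene mark local [  5.1 -35.1] [  5.8 -32.5]
scene mark local [  5.9 -52.2] [  6.4 -49.5]
top [ 0.55661631 -0.03763627  0.1       ] depthpt [ 0.55648482 -0.03758133  0.10066706] local [-0.05401723 -0.08018661]
scene [ 0.55665346 -0.03815133  0.1       ] depthpt [ 0.55670091 -0.03806396  0.09988103] local [-0.05387347 -0.08069549]
top [0.54626703 0.02362824 0.1       ] depthpt [0.5462456  0.02362989 0.10011546] local [-0.05526443 -0.01813745]
scene [0.54879276 0.02151825 0.1       ] depthpt [0.5491497  0.02227847 0.09907761] local [-0.05258721 -0.01989603]
top [0.62686022 0.10281658 0.126     ] depthpt [0.62653931 0.10273065 0.12713252] local [0.03565911 0.04847278]
scene [0.61818183 0.0978511  0.126     ] depthpt [0.61862348 0.09869514 0.12513631] local [0.02724141 0.04562882]
```

```bash
python3 - <<'E'
from h import *
y=np.radians(8.4);R=np.array([[np.cos(y),-np.sin(y)],[np.sin(y),np.cos(y)]]);t=np.array([.5983,.0494])
w=lambda a,b:(R@np.array([a,b])/1000+t).round(4)
C=pickle.load(open("top0.pkl","rb"));S=pickle.load(open("scene0.pkl","rb"))
for n,c,uv,s,a,b,z in(("stop top",C,(118,295),4.5,130,250,.107),("stop sc",S,(214,101),4,160,235,.107),("knob",C,(158,122),4.5,130,250,.09),("knob sc",S,(369,96),4,160,235,.09)):
    p=ray(c,(uv[0]+.5)/s-.5+b,(uv[1]+.5)/s-.5+a,z)[:2];print(n,(R.T@(p-t)*1000).round(1),c["range_z"][int(uv[1]/s+a),int(uv[0]/s+b)])
print("start",w(30,77),"tab47",w(30,47),"third",w(30,-17),"push dir",R@[0,-1],"key",w(-54,-80.4))
for c in(C,S): # depth->height near round key
    E=c["extrinsics"]
    u0,v0=proj(c,[.5566,-.0378,.1]).round().astype(int)
    vv,uu=np.mgrid[v0-9:v0+10,u0-9:u0+10];d=c["range_z"][vv,uu]
    P=np.stack([(uu-c["cx"])/c["fx"]*d,(vv-c["cy"])/c["fy"]*d,d],-1)@E[:3,:3].T+E[:3,3]
    print((P[...,2]*1000).round().astype(int)[::1])
E
```

```text
stop top [-6.3 84.5] 0.9150101
stop sc [-3.6 86.9] 0.97214866
knob [79.2 55.5] 0.9441792
knob sc [76.7 53.4] 1.0056682
start [0.6167 0.13  ] tab47 [0.6211 0.1003] third [0.6305 0.037 ] push dir [ 0.14608303 -0.98927233] key [ 0.5566 -0.038 ]
[[ 86  88  86  89  84  86  87  86  85  85  89  83  83  86  82  85  86  85
   88]
 [ 87  84  85  85  85  84  82  86  86  86  87  86  85  84  84  87  86  87
   83]
 [ 85  87  85  88  86  86  82  93  93  90  93  91  84  83  87  86  86  83
   83]
 [ 85  85  84  87  92  94  92  93  92  91  94  96  90  90  85  85  83  87
   86]
 [ 85  82  85  95  92  92  99  98 101 101 102  99  94  93  92  85  85  87
   88]
 [ 85  85  88  94  92 103 100 103  99  99 100 102  98 100  95  98  86  86
   84]
 [ 89  93  92  95  99  99 101 100 104 100 100  99 100 102 102  93  93  82
   83]
 [ 86  93  96 100 100  99 100  99  99 102 101 101 100 103 102  94  90  87
   85]
 [ 86  93  92  99 100 101  99 102 101 100 101 100  99 103  99  99  95  95
   86]
 [ 93  92  94 102 100 105 102  99 102 101 102 102 101 102  98 101  94  94
   84]
 [ 92  94  94 101 101 100 101 102 100  99 102 10
[... 1521 characters left out ...]
  99 101 100 100 100 102  97  99 102  93  92
   93]
 [ 92  93  98 101 100 100 100  99  99 102 100  99 100  99 101  99  93  92
   93]
 [ 94  92  97  99  99  99 101  99 101 100  99 101  99  99 100 100  93  95
   92]
 [ 94  92  94 100  99  99 101 102  99  98  99 100 100 100  99  97  92  92
   91]
 [ 94  91  94  96  99  98 100  99 100  99  99  99 100  99  98  93  94  95
   92]
 [ 92  93  92  93  96  98  98  98  98  99  99  99  97  94  94  93  94  92
   87]
 [ 92  89  91  95  92  93  96  94  95  95  96  96  94  91  94  94  91  93
   85]
 [ 85  91  94  93  94  93  93  94  93  93  94  92  93  93  92  90  92  90
   85]
 [ 83  88  91  93  94  93  92  91  93  94  93  94  93  94  93  92  89  84
   86]]
```

{"method": "move_arm", "body": {"moves": [[[0.045, 0.066, 0, 0, 0, -0.2, 1], [0.045, 0.066, 0, 0, 0, -0.2, 1], [0.045, 0.066, 0, 0, 0, -0.2, 1], [0.045, 0.066, 0, 0, 0, 0, 1], [0.045, 0.066, 0, 0, 0, 0, 1], [0.045, 0.066, 0, 0, 0, 0, 1], [0.045, 0.066, 0, 0, 0, 0, 1], [0.045, 0.066, 0, 0, 0, 0, 1]]]}}

```text
clock: 0.77
eef_pos: [0.3996, -0.1799, 0.2374]
tool_rot: [0.998, 0.059, -0.003, -0.002]
ft_force: [0.3, -0.2, -0.2]
grip_width: -0.0001
```

{"method": "move_arm", "body": {"moves": [[[0.045, 0.066, 0, 0, 0, 0.05, 1], [0.045, 0.066, 0, 0, 0, 0, 1], [0.045, 0.066, 0, 0, 0, 0, 1], [0.045, 0.066, 0, 0, 0, 0, 1], [0.045, 0.066, 0, 0, 0, 0, 1], [0.045, 0.066, 0, 0, 0, 0, 1], [0.045, 0.066, 0, 0, 0, 0, 1], [0.045, 0.066, 0, 0, 0, 0, 1]]]}}

```text
clock: 1.43
eef_pos: [0.5827, 0.0954, 0.2345]
tool_rot: [0.997, 0.079, -0.006, -0.004]
ft_force: [1.0, -0.2, 0.6]
grip_width: 0.0001
```

{"method": "move_arm", "body": {"moves": [[[0.034, 0.035, -0.02, 0, 0, 0, 1], [0.034, 0.035, -0.04, 0, 0, 0, 1], [0, 0, -0.04, 0, 0, -0.02, 1], [0, 0, 0, 0, 0, 0, 1], [0, 0, 0, 0, 0, 0, 1]]]}}

```text
clock: 1.85
eef_pos: [0.6238, 0.1267, 0.1783]
tool_rot: [0.995, 0.095, -0.007, -0.011]
ft_force: [0.5, -0.7, 0.4]
grip_width: 0.0001
```

```bash
python3 - <<'E'
from workcell import *
import cv2
print(get_obs()["eef_pos"],get_obs()["tool_rot"])
for n,(a,b,c,d) in dict(top=(110,255,240,400),scene=(130,300,235,395),wrist=(0,400,0,640)).items():
    im=camera(n)["pixels"][a:b,c:d,::-1]; f=3 if n!="wrist" else 1
    cv2.imwrite(f"pics/{n}1.png",cv2.resize(im,None,fx=f,fy=f,interpolation=cv2.INTER_CUBIC))
E
```

```text
[0.62380178 0.126688   0.17827725] [ 0.99538188  0.09506644 -0.0074143  -0.01105988]
```

View pics/scene1.png

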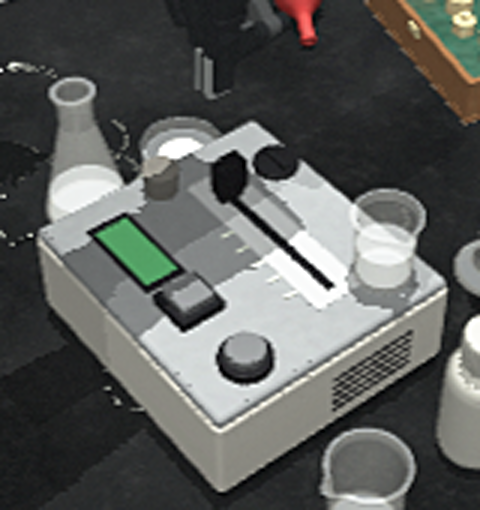

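View pics/wrist1.png

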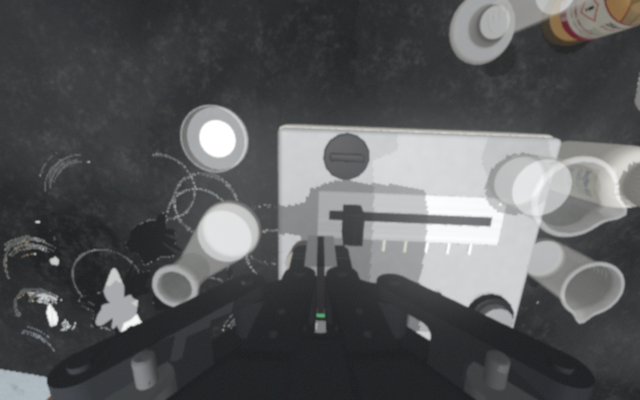

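```bash
cat >> h.py <<'E'
def turn(q,yaw=8.4):
    from scipy.spatial.transform import Rotation as Q
    a=np.radians(yaw/2);return np.degrees((Q.from_quat([np.cos(a),np.sin(a),0,0])*Q.from_quat(q).inv()).as_rotvec())/30
Ry=np.radians(8.4);RR=np.array([[np.cos(Ry),-np.sin(Ry)],[np.sin(Ry),np.cos(Ry)]]);TT=np.array([.5983,.0494])
def loc(p): return (RR.T@(np.array(p)[:2]-TT)*1000).round(1)
E
python3 - <<'E'
from workcell import *
from h import *
o=get_obs();print(turn(o["tool_rot"]),loc(o["eef_pos"]))
E
```

```text
[-0.04039692 -0.02660836 -0.08161955] [36.6 71.9]
```

{"method": "move_arm", "body": {"moves": [[[-0.015, 0.01, 0, -0.04, -0.027, -0.08, 1], [0, 0, -0.03, 0, 0, 0, 1], [0, 0, -0.02, 0, 0, 0, 1], [0, 0, 0, 0, 0, 0, 1]]]}}

```text
clock: 2.33
eef_pos: [0.6213, 0.1123, 0.1621]
tool_rot: [0.996, 0.087, 0.005, -0.007]
ft_force: [-0.8, 0.4, -0.1]
grip_width: 0.0001
```

```bash
python3 - <<'E'
from workcell import *
from h import *
o=get_obs();print(turn(o["tool_rot"]),loc(o["eef_pos"]),o["eef_pos"][2])
E
```

```text
[-0.02813018  0.01864439 -0.05217901] [32.  58.9] 0.1621476585742151
```

{"method": "move_arm", "body": {"moves": [[[0, 0, 0, 0, 0, 0, 1], [0, 0, 0, 0, 0, 0, 1]]]}}

```text
clock: 2.5
eef_pos: [0.6215, 0.1118, 0.1641]
tool_rot: [0.996, 0.086, 0.006, -0.007]
ft_force: [0.1, 0.4, -0.4]
grip_width: 0.0001
```

{"method": "move_arm", "body": {"moves": [[[0, 0.02, 0, 0, 0, 0, 1]]]}}

```text
clock: 2.58
eef_pos: [0.6226, 0.117, 0.1652]
tool_rot: [0.996, 0.09, 0.007, -0.009]
ft_force: [-0.4, -0.1, -0.1]
grip_width: -0.0001
```

{"method": "move_arm", "body": {"moves": [[[0, 0, 0, 0, 0, 0, 1]]]}}

```text
clock: 2.67
eef_pos: [0.6231, 0.118, 0.1659]
tool_rot: [0.996, 0.09, 0.007, -0.009]
ft_force: [0.4, 0.5, -0.3]
grip_width: -0.0001
```

{"method": "move_arm", "body": {"moves": [[[0, 0.02, 0, 0, 0, 0, 1]]]}}

```text
clock: 2.75
eef_pos: [0.6242, 0.1236, 0.1666]
tool_rot: [0.996, 0.094, 0.008, -0.011]
ft_force: [-0.7, -0.3, -0.4]
grip_width: -0.0
```

{"method": "move_arm", "body": {"moves": [[[0, 0, 0, -0.03, 0.02, -0.05, 1]]]}}

```text
clock: 2.83
eef_pos: [0.6256, 0.1171, 0.1671]
tool_rot: [0.996, 0.09, 0.002, -0.007]
ft_force: [0.1, 0.1, 0.3]
grip_width: 0.0
```

{"method": "move_arm", "body": {"moves": [[[0, 0, 0, 0, 0, 0, 1]]]}}

```text
clock: 2.92
eef_pos: [0.6262, 0.1163, 0.1673]
tool_rot: [0.996, 0.089, 0.002, -0.007]
ft_force: [-0.9, -0.1, -0.3]
grip_width: -0.0002
```

{"method": "move_arm", "body": {"moves": [[[-0.012, 0.03, -0.005, 0, 0, 0, 1], [-0.012, 0.03, -0.005, 0, 0, 0, 1]]]}}

```text
clock: 3.08
eef_pos: [0.6179, 0.1326, 0.1623]
tool_rot: [0.995, 0.101, 0.002, -0.012]
ft_force: [0.3, -0.5, -0.5]
grip_width: -0.0003
```

```bash
python3 - <<'E'
from workcell import *
from h import *
o=get_obs();print(turn(o["tool_rot"]),loc(o["eef_pos"]),o["eef_pos"][2],o["joint_pos"],o["joint_vel"])
E
```

```text
[-0.04655652  0.00309121 -0.10491566] [31.6 79.5] 0.1623039201780409 [0.20046964 0.53934828 0.23978935 1.26544641 0.02373132 3.14058691] [ 0.14029933 -0.04837001 -0.16465209 -0.12224512  0.06357542 -0.00185823]
```

{"method": "move_arm", "body": {"moves": [[[0, 0, 0, 0, 0, 0.23, 1], [0, 0, 0, 0, 0, 0.23, 1], [0, 0, 0, 0, 0, 0.23, 1], [0, 0, 0, 0, 0, 0.23, 1], [0, 0, 0, 0, 0, 0.23, 1], [0, 0, 0, 0, 0, 0.23, 1], [0, 0, 0, 0, 0, 0.23, 1], [0, 0, 0, 0, 0, 0.23, 1]]]}}

```text
clock: 3.75
eef_pos: [0.6107, 0.1404, 0.1579]
tool_rot: [0.824, 0.566, -0.009, -0.014]
ft_force: [0.4, -0.8, -0.2]
grip_width: -0.0002
```

{"method": "move_arm", "body": {"moves": [[[0, 0, 0, 0, 0, 0.23, 1], [0, 0, 0, 0, 0, 0.23, 1], [0, 0, 0, 0, 0, 0.23, 1], [0, 0, 0, 0, 0, 0.23, 1], [0, 0, 0, 0, 0, 0, 1]]]}}

```text
clock: 4.17
eef_pos: [0.6068, 0.1446, 0.1554]
tool_rot: [0.657, 0.754, -0.013, -0.013]
ft_force: [0.4, 0.1, 0.3]
grip_width: 0.0001
```

```bash
python3 - <<'E'
from workcell import *
from h import *
o=get_obs();print(turn(o["tool_rot"],98.4),loc(o["eef_pos"]),o["eef_pos"][2],o["joint_pos"],o["joint_vel"])
E
```

```text
[ 0.00474716 -0.07184273  0.01871039] [22.3 93. ] 0.15542420065066592 [0.23097611 0.56112419 0.25770521 1.30453374 0.00637254 1.66484427] [ 0.01085879 -0.00156931 -0.01637256 -0.00441377  0.00643877  0.0798634 ]
```

{"method": "move_arm", "body": {"moves": [[[0.0125, -0.0175, -0.005, 0, -0.035, 0.01, 1], [0.0125, -0.0175, -0.005, 0, -0.035, 0.01, 1], [0, 0, 0, 0, 0, 0, 1]]]}}

```text
clock: 4.42
eef_pos: [0.618, 0.1294, 0.1493]
tool_rot: [0.655, 0.756, -0.001, -0.0]
ft_force: [0.1, 0.0, 0.2]
grip_width: -0.0001
```

```bash
cat > st.py <<'E'
from workcell import *
from h import *
o=get_obs();print(turn(o["tool_rot"],98.4).round(3),loc(o["eef_pos"]),o["eef_pos"][2].round(4),o["ft_force"].round(1),o["clock"])
E
python3 st.py
```

```text
[ 0.003 -0.003  0.006] [31.1 76.3] 0.1493 [0.1 0.  0.2] 4.4167
```

Well behaved now. Go down to TCP z ≈ 0.108.

{"method": "move_arm", "body": {"moves": [[[0, 0, -0.04, 0, 0, 0, 1], [0, 0, -0.03, 0, 0, 0, 1], [0, 0, -0.015, 0, 0, 0, 1], [0, 0, 0, 0, 0, 0, 1]]]}}

```text
clock: 4.75
eef_pos: [0.6168, 0.1315, 0.1065]
tool_rot: [0.657, 0.753, -0.0, -0.001]
ft_force: [-0.5, -0.3, -0.1]
grip_width: -0.0002
```

```bash
python3 st.py; python3 - <<'E'
from workcell import *
import cv2
for n,(a,b,c,d) in dict(scene=(130,290,235,395),wrist=(0,400,0,640)).items():
    im=camera(n)["pixels"][a:b,c:d,::-1]; f=3.5 if n!="wrist" else 1
    cv2.imwrite(f"pics/{n}2.png",cv2.resize(im,None,fx=f,fy=f,interpolation=cv2.INTER_CUBIC))
E
```

```text
[-0.002 -0.003  0.021] [30.3 78.6] 0.1065 [-0.5 -0.3 -0.1] 4.75
```

View pics/scene2.png

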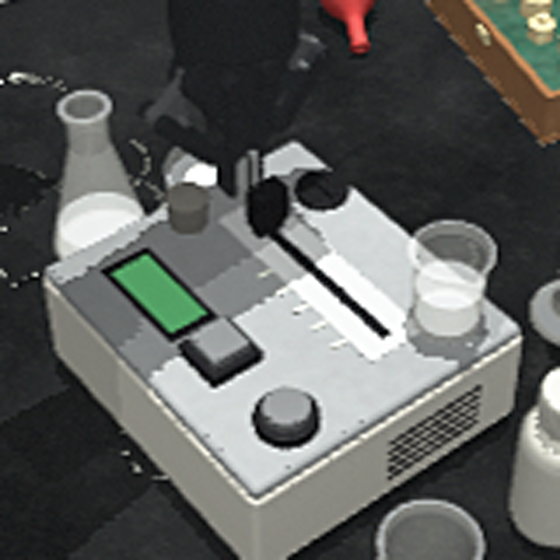

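View pics/wrist2.png

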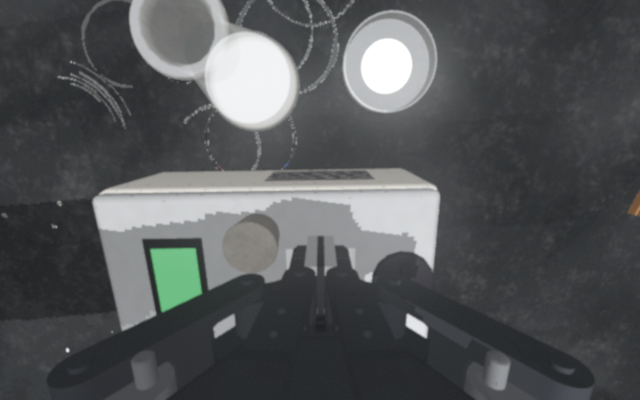

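{"method": "move_arm", "body": {"moves": [[[0.003, -0.02, 0.001, 0, 0, 0, 1], [0.002, -0.01, 0.001, 0, 0, 0, 1], [0.001, -0.008, 0.001, 0, 0, 0, 1], [0.001, -0.008, 0, 0, 0, 0, 1]]]}}

```text
clock: 5.18
eef_pos: [0.6228, 0.1089, 0.1128]
tool_rot: [0.657, 0.754, 0.003, 0.0]
ft_force: [0.9, 1.4, 0.1]
grip_width: 0.0004
```

```bash
python3 st.py
```

```text
[-0.008  0.009  0.017] [33.  55.2] 0.1128 [0.9 1.4 0.1] 5.1833
```

{"method": "move_arm", "body": {"moves": [[[0.001, -0.008, 0, 0, 0, 0, 1]]]}}

```text
clock: 5.27
eef_pos: [0.6233, 0.1055, 0.113]
tool_rot: [0.657, 0.754, 0.004, -0.001]
ft_force: [-0.3, 4.9, -3.5]
grip_width: -0.0002
```

{"method": "move_arm", "body": {"moves": [[[0.001, -0.008, 0, 0, 0, 0, 1]]]}}

```text
clock: 5.35
eef_pos: [0.6239, 0.1017, 0.1131]
tool_rot: [0.657, 0.754, 0.005, -0.001]
ft_force: [0.5, 2.7, -0.3]
grip_width: 0.0001
```

{"method": "move_arm", "body": {"moves": [[[0.001, -0.008, 0, 0, 0, 0, 1]]]}}

```text
clock: 5.43
eef_pos: [0.6246, 0.097, 0.1132]
tool_rot: [0.657, 0.754, 0.005, -0.001]
ft_force: [0.2, 0.4, 0.2]
grip_width: 0.0001
```

{"method": "move_arm", "body": {"moves": [[[0.001, -0.008, 0, 0, 0, 0, 1]]]}}

```text
clock: 5.52
eef_pos: [0.6254, 0.092, 0.1135]
tool_rot: [0.657, 0.754, 0.004, -0.0]
ft_force: [-0.3, 0.9, -0.7]
grip_width: 0.0002
```

```bash
python3 st.py
```

```text
[-0.013  0.011  0.017] [33.  38.1] 0.1135 [-0.3  0.9 -0.7] 5.5167
```

{"method": "move_arm", "body": {"moves": [[[0.001, -0.007, -0.002, 0, 0, 0, 1]]]}}

```text
clock: 5.6
eef_pos: [0.6261, 0.0886, 0.1132]
tool_rot: [0.657, 0.754, 0.005, -0.0]
ft_force: [-2.7, 4.8, 3.5]
grip_width: 0.0001
```

{"method": "move_arm", "body": {"moves": [[[0.001, -0.006, -0.002, 0, 0, 0, 1]]]}}

```text
clock: 5.68
eef_pos: [0.6268, 0.0857, 0.1129]
tool_rot: [0.657, 0.754, 0.006, -0.001]
ft_force: [-1.4, 3.0, 2.8]
grip_width: -0.0002
```

{"method": "move_arm", "body": {"moves": [[[0.001, -0.006, -0.002, 0, 0, 0, 1]]]}}

```text
clock: 5.77
eef_pos: [0.6276, 0.0825, 0.1124]
tool_rot: [0.657, 0.754, 0.006, -0.0]
ft_force: [-0.1, 1.4, 1.3]
grip_width: -0.0001
```

{"method": "move_arm", "body": {"moves": [[[0.001, -0.006, -0.001, 0, 0, 0, 1]]]}}

```text
clock: 5.85
eef_pos: [0.6284, 0.0786, 0.1119]
tool_rot: [0.657, 0.754, 0.006, 0.0]
ft_force: [0.4, -0.0, -0.1]
grip_width: -0.0001
```

```bash
python3 st.py; python3 - <<'E'
from workcell import *
import cv2,pickle
for n,(a,b,c,d) in dict(scene=(140,280,250,390)).items():
    C=camera(n);im=C["pixels"][a:b,c:d,::-1];pickle.dump(C,open("s3.pkl","wb"))
    cv2.imwrite(f"pics/{n}3.png",cv2.resize(im,None,fx=4,fy=4,interpolation=cv2.INTER_CUBIC))
E
```

```text
[-0.016  0.016  0.017] [34.  24.5] 0.1119 [ 0.4 -0.  -0.1] 5.85
```

View pics/scene3.png

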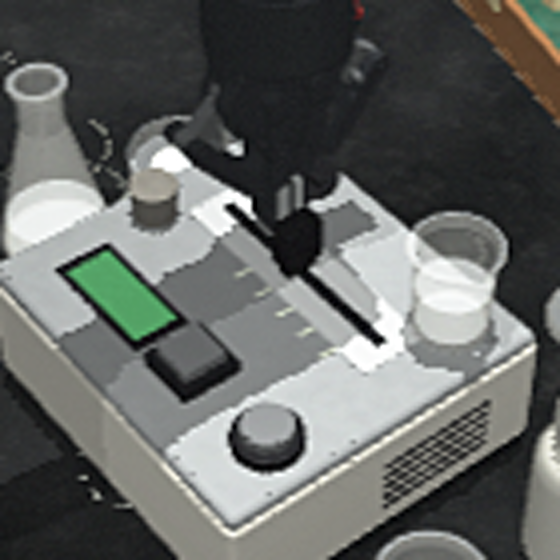

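{"method": "move_arm", "body": {"moves": [[[0, -0.007, -0.002, 0, 0, 0, 1]]]}}

```text
clock: 5.98
eef_pos: [0.6287, 0.0738, 0.1107]
tool_rot: [0.657, 0.754, 0.006, 0.001]
ft_force: [0.2, 1.3, 0.3]
grip_width: 0.0001
```

{"method": "move_arm", "body": {"moves": [[[0, -0.006, -0.002, 0, 0, 0, 1]]]}}

```text
clock: 6.07
eef_pos: [0.629, 0.0713, 0.1099]
tool_rot: [0.657, 0.754, 0.007, 0.001]
ft_force: [-1.4, 6.1, 3.7]
grip_width: -0.0003
```

{"method": "move_arm", "body": {"moves": [[[0, -0.006, -0.001, 0, 0, 0, 1]]]}}

```text
clock: 6.15
eef_pos: [0.6294, 0.069, 0.1098]
tool_rot: [0.657, 0.754, 0.008, 0.0]
ft_force: [-0.7, 4.2, 3.4]
grip_width: -0.0001
```

```bash
python3 st.py
```

```text
[-0.022  0.02   0.017] [33.6 14.8] 0.1098 [-0.7  4.2  3.4] 6.15
```

{"method": "move_arm", "body": {"moves": [[[0, -0.005, 0, 0, 0, 0, 1]]]}}

```text
clock: 6.23
eef_pos: [0.6297, 0.0665, 0.1098]
tool_rot: [0.657, 0.754, 0.008, 0.0]
ft_force: [1.2, 2.6, -0.8]
grip_width: 0.0002
```

{"method": "move_arm", "body": {"moves": [[[0, -0.005, 0, 0, 0, 0, 1]]]}}

```text
clock: 6.32
eef_pos: [0.6299, 0.0636, 0.1097]
tool_rot: [0.657, 0.754, 0.008, 0.001]
ft_force: [-0.3, 0.2, -0.2]
grip_width: 0.0002
```

```bash
python3 st.py
```

```text
[-0.021  0.022  0.016] [33.3  9.4] 0.1097 [-0.3  0.2 -0.2] 6.3167
```

{"method": "move_arm", "body": {"moves": [[[0, -0.005, 0, 0, 0, 0, 1]]]}}

```text
clock: 6.4
eef_pos: [0.6297, 0.0601, 0.1094]
tool_rot: [0.657, 0.754, 0.007, 0.001]
ft_force: [-1.3, 1.1, 0.5]
grip_width: 0.0
```

{"method": "move_arm", "body": {"moves": [[[0, -0.001, 0, 0, 0, 0, 1]]]}}

```text
clock: 6.48
eef_pos: [0.6294, 0.0582, 0.109]
tool_rot: [0.657, 0.754, 0.006, 0.001]
ft_force: [0.9, 0.5, 0.1]
grip_width: -0.0
```

```bash
python3 st.py; python3 - <<'E'
from workcell import *
import cv2,pickle
for n,(a,b,c,d) in dict(scene=(140,280,250,390)).items():
    C=camera(n);im=C["pixels"][a:b,c:d,::-1];pickle.dump(C,open("s4.pkl","wb"))
    cv2.imwrite(f"pics/{n}4.png",cv2.resize(im,None,fx=4,fy=4,interpolation=cv2.INTER_CUBIC))
E
```

```text
[-0.014  0.02   0.019] [32.   4.2] 0.109 [0.9 0.5 0.1] 6.4833
```

View pics/scene4.png

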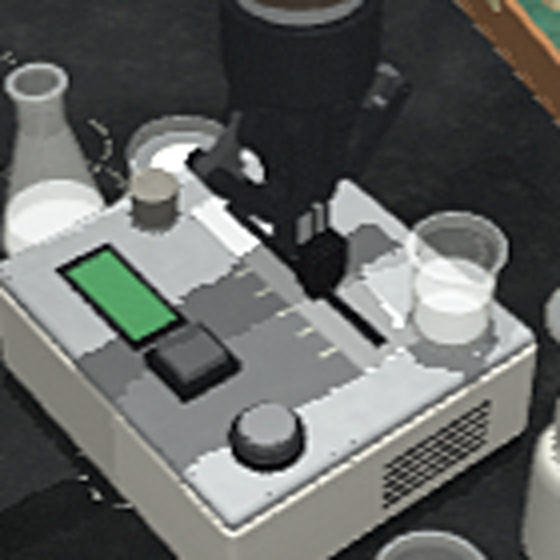

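{"method": "move_arm", "body": {"moves": [[[0, 0.02, 0, 0, 0, 0, 1], [0, 0.03, 0, 0, 0, 0, 1], [0, 0, 0.04, 0, 0, 0, 1], [0, 0, 0.06, 0, 0, 0, 1], [0, 0, 0.06, 0, 0, 0, 1], [-0.05, 0, 0, 0, 0, 0, 1], [-0.06, 0, 0, 0, 0, 0, 1], [-0.06, 0, 0, 0, 0, 0, 1]]]}}

```text
clock: 7.2
eef_pos: [0.5458, 0.0917, 0.1889]
tool_rot: [0.657, 0.754, 0.006, 0.002]
ft_force: [-0.3, -0.3, 0.7]
grip_width: 0.0
```

```bash
python3 st.py; python3 - <<'E'
from workcell import *
import cv2,pickle
for n,(a,b,c,d) in dict(scene=(140,280,250,390),top=(130,255,250,410)).items():
    C=camera(n);im=C["pixels"][a:b,c:d,::-1];pickle.dump(C,open(n+"5.pkl","wb"))
    cv2.imwrite(f"pics/{n}5.png",cv2.resize(im,None,fx=4,fy=4,interpolation=cv2.INTER_CUBIC))
E
```

```text
[-0.013  0.02   0.016] [-45.8  49.5] 0.1889 [-0.3 -0.3  0.7] 7.2
```

View pics/scene5.png

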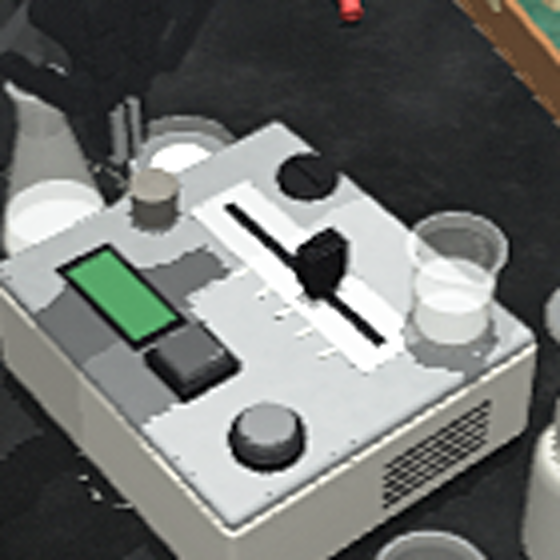

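View pics/top5.png

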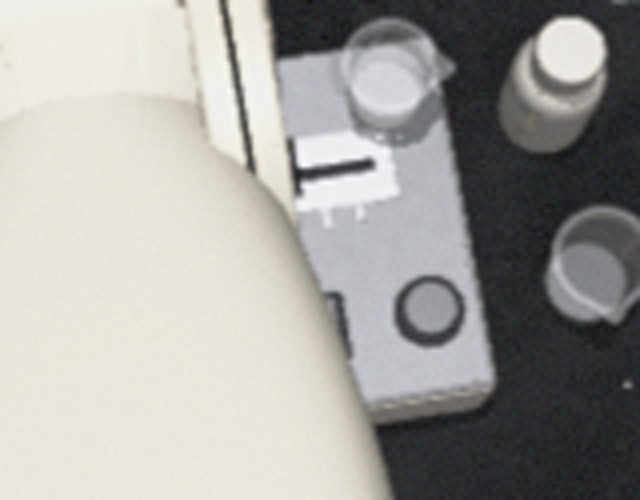

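```bash
python3 - <<'E'
from h import *
for f in("scene0","scene5","top0"):
    c=pickle.load(open(f+".pkl","rb"));E=c["extrinsics"];v,u=np.mgrid[0:400,0:640];d=c["range_z"]
    P=np.stack([(u-c["cx"])/c["fx"]*d,(v-c["cy"])/c["fy"]*d,d],-1)@E[:3,:3].T+E[:3,3]
    L=(P[...,:2]-TT)@RR*1000;z=P[...,2]*1000
    for lo,hi in((115,123),(122,131)):
        m=(d>0)&(z>lo)&(z<hi)&(abs(L[...,0]-30)<18)&(L[...,1]<64)&(L[...,1]>-50)&(c["pixels"].max(-1)<60)
        print(f,lo,m.sum(),np.median(L[m],0),np.percentile(L[m],[5,95],axis=0).round(1).tolist())
E
```

```text
scene0 115 41 [26.26935986 44.7205396 ] [[18.2, 41.0], [38.5, 49.5]]
scene0 122 16 [28.42437117 47.00338552] [[22.8, 44.7], [35.5, 50.2]]
scene5 115 48 [ 24.41524758 -20.43081641] [[18.8, -23.9], [37.4, -12.8]]
scene5 122 21 [ 28.61591441 -18.03571086] [[21.2, -20.3], [35.3, -14.9]]
top0 115 20 [22.54479465 45.96066778] [[17.3, 43.7], [34.0, 52.1]]
top0 122 12 [30.17864053 49.68391177] [[22.3, 45.6], [35.6, 52.6]]
```

{"method": "move_arm", "body": {"moves": [[[0.006, -0.06, 0, 0, 0, 0, 1], [0.006, -0.065, 0, 0, 0, 0, 1], [0.005, -0.06, 0, 0, 0, 0, 1], [0.004, -0.05, -0.02, 0, 0, 0, 1], [0, -0.015, -0.02, 0, 0, 0, 1], [0, 0, 0, 0, 0, 0, 1]]]}}

```text
clock: 7.8
eef_pos: [0.5524, -0.0296, 0.1687]
tool_rot: [0.651, 0.759, 0.005, 0.001]
ft_force: [-0.4, 0.0, 0.0]
grip_width: -0.0001
```

```bash
python3 st.py
```

```text
[-0.012  0.014 -0.011] [-56.9 -71.5] 0.1687 [-0.4  0.   0. ] 7.8
```

Need dx +4 mm, dy −8.5 mm, and descend to tips ≈ 0.110 (TCP 0.121).

{"method": "move_arm", "body": {"moves": [[[0.008, -0.017, -0.03, 0, 0, 0, 1], [0, 0, -0.04, 0, 0, 0, 1], [0, 0, -0.02, 0, 0, 0, 1], [0, 0, 0, 0, 0, 0, 1]]]}}

```text
clock: 8.13
eef_pos: [0.5588, -0.0339, 0.1229]
tool_rot: [0.65, 0.76, 0.006, 0.001]
ft_force: [0.2, 0.0, -0.1]
grip_width: -0.0001
```

```bash
python3 st.py;  python3 - <<'E'
from workcell import *
import cv2
C=camera("scene");im=C["pixels"][140:290,250:390,::-1]
cv2.imwrite("pics/scene6.png",cv2.resize(im,None,fx=4,fy=4,interpolation=cv2.INTER_CUBIC))
E
```

```text
[-0.016  0.018 -0.017] [-51.3 -76.6] 0.1229 [ 0.2  0.  -0.1] 8.1333
```

View pics/scene6.png

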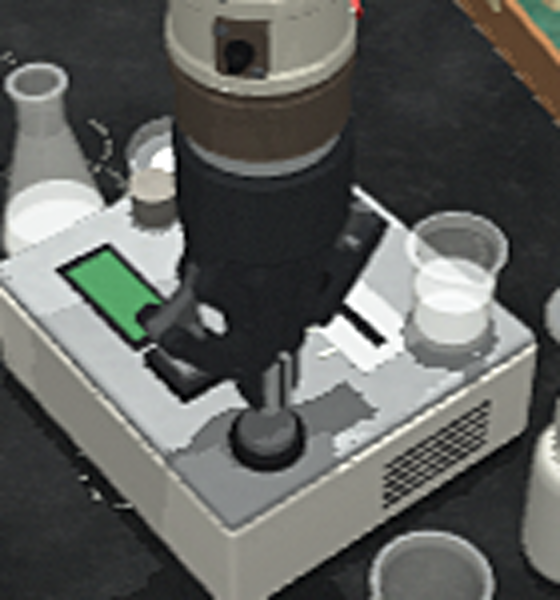

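{"method": "move_arm", "body": {"moves": [[[-0.004, -0.008, -0.008, 0, 0, 0, 1], [0, 0, -0.008, 0, 0, 0, 1]]]}}

```text
clock: 8.35
eef_pos: [0.5583, -0.0361, 0.1172]
tool_rot: [0.649, 0.761, 0.007, 0.002]
ft_force: [0.1, -1.1, -0.2]
grip_width: 0.0002
```

```bash
python3 st.py
```

```text
[-0.016  0.025 -0.023] [-52.1 -78.8] 0.1172 [ 0.1 -1.1 -0.2] 8.35
```

{"method": "move_arm", "body": {"moves": [[[0, 0, -0.006, 0, 0, 0, 1]]]}}

```text
clock: 8.43
eef_pos: [0.5588, -0.0357, 0.1147]
tool_rot: [0.649, 0.761, 0.008, 0.003]
ft_force: [0.6, -0.6, 0.5]
grip_width: 0.0
```

{"method": "move_arm", "body": {"moves": [[[0, 0, -0.006, 0, 0, 0, 1]]]}}

```text
clock: 8.52
eef_pos: [0.5591, -0.0355, 0.1121]
tool_rot: [0.649, 0.761, 0.008, 0.003]
ft_force: [-0.7, -0.3, 0.4]
grip_width: 0.0
```

```bash
python3 st.py
```

```text
[-0.017  0.029 -0.024] [-51.2 -78.3] 0.1121 [-0.7 -0.3  0.4] 8.5167
```

Near contact; centred within 3 mm. Press in small steps, watching force.

{"method": "move_arm", "body": {"moves": [[[-0.002, -0.002, -0.006, 0, 0, 0, 1]]]}}

```text
clock: 8.6
eef_pos: [0.5588, -0.0362, 0.1095]
tool_rot: [0.648, 0.761, 0.009, 0.004]
ft_force: [1.5, 1.7, 2.5]
grip_width: -0.0003
```

{"method": "move_arm", "body": {"moves": [[[-0.001, 0, -0.006, 0, 0, 0, 1]]]}}

```text
clock: 8.68
eef_pos: [0.5588, -0.0362, 0.1071]
tool_rot: [0.648, 0.761, 0.01, 0.004]
ft_force: [-1.1, -0.4, 3.7]
grip_width: 0.0001
```

{"method": "move_arm", "body": {"moves": [[[-0.001, 0, -0.006, 0, 0, 0, 1]]]}}

```text
clock: 8.77
eef_pos: [0.5588, -0.0362, 0.1047]
tool_rot: [0.648, 0.761, 0.01, 0.005]
ft_force: [-3.2, 0.6, 17.7]
grip_width: -0.0002
```

{"method": "move_arm", "body": {"moves": [[[0, 0, -0.006, 0, 0, 0, 1]]]}}

```text
clock: 8.85
eef_pos: [0.559, -0.0362, 0.1045]
tool_rot: [0.648, 0.761, 0.011, 0.005]
ft_force: [-11.2, 1.1, 31.1]
grip_width: 0.0001
```

Bottomed out (travel ≈ 6–7 mm, force rising sharply past 5 N). Release.

{"method": "move_arm", "body": {"moves": [[[0, 0, 0.01, 0, 0, 0, 1], [0, 0, 0.03, 0, 0, 0, 1], [0, 0, 0.06, 0, 0, 0, 1], [0, 0, 0.06, 0, 0, 0, 1], [-0.07, 0, 0.04, 0, 0, 0, 1], [-0.07, 0, 0.02, 0, 0, 0, 1], [-0.07, 0, 0, 0, 0, 0, 1], [-0.07, 0, 0, 0, 0, 0, 1]]]}}

```text
clock: 9.52
eef_pos: [0.4198, -0.0374, 0.2174]
tool_rot: [0.649, 0.761, 0.012, 0.008]
ft_force: [0.3, 0.2, 0.2]
grip_width: -0.0
```

```bash
python3 st.py; python3 - <<'E'
from workcell import *
from h import *
c=camera("scene");im=c["pixels"][140:300,235:415,::-1]
cv2.imwrite("pics/scene7.png",cv2.resize(im,None,fx=3.5,fy=3.5,interpolation=cv2.INTER_CUBIC))
E=c["extrinsics"];v,u=np.mgrid[0:400,0:640];d=c["range_z"]
P=np.stack([(u-c["cx"])/c["fx"]*d,(v-c["cy"])/c["fy"]*d,d],-1)@E[:3,:3].T+E[:3,3]
L=(P[...,:2]-TT)@RR*1000;z=P[...,2]*1000
m=(d>0)&(z>122)&(z<131)&(abs(L[...,0]-30)<18)&(L[...,1]<64)&(L[...,1]>-50)&(c["pixels"].max(-1)<60)
print("tab",m.sum(),np.median(L[m],0))
for n,y in(("round",-80.4),("square",-18.5)):
    m=(d>0)&(np.hypot(L[...,0]+54,L[...,1]-y)<9)&(z>88);print(n,m.sum(),np.median(z[m]))
E
```

```text
[-0.015  0.05  -0.024] [-189.2  -59.8] 0.2174 [0.3 0.2 0.2] 9.5167
tab 19 [ 29.25348122 -17.35768789]
round 55 99.64864241683536
square 48 99.69220247175846
```

View pics/scene7.png

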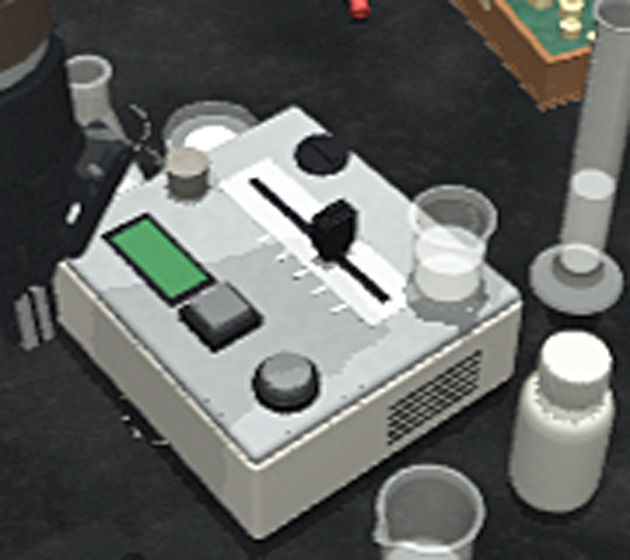

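{"method": "move_arm", "body": {"moves": [[[0, 0, 0, 0, 0, 0, 1], [0, 0, 0, 0, 0, 0, 1], [0, 0, 0, 0, 0, 0, 1]]]}}

```text
clock: 9.82
eef_pos: [0.408, -0.0373, 0.2162]
tool_rot: [0.649, 0.76, 0.008, 0.004]
ft_force: [1.0, 0.1, -0.1]
grip_width: 0.0002
```

```bash
python3 -c "
from workcell import *
print(get_obs()['joint_vel'].round(3)); print(job_done())"
```

```text
[-0.002 -0.001  0.    -0.003 -0.001 -0.   ]
the job is handed in; nothing more can be done
None
```

The filter tab is in the third notch and the round key has been pressed fully and released; I handed the job in at about 9.8 s, with the arm clear and at rest.

- **Filter tab:** I pushed it with the closed fingertips. The force rose to about 5–6 N and dropped away three times, one notch apart, and I stopped before the fourth ridge. After I backed off, the scene camera put the tab at y ≈ -17.4 mm; the third notch is at -17.
- **Round key:** It went down until it bottomed out, about 6–7 mm, with up to 33 N of total force at the stop. Afterwards its top read about 99.6 mm, back at its starting height within the camera's error.
- **Square key and bystanders:** The square key reads 99.7 mm and was never touched. In the last scene picture the stopper, small beaker, bottle, right-hand beaker and dish stand as before. The flask is partly hidden by the arm there, but the arm never came near enough to touch it.

**Problems:** my first tool heading ran the last joint to its limit, so I turned the tool a quarter turn before touching anything. The top camera was blocked by the arm when I checked the tab, so the tab's final position rests on the scene camera alone.

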